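Put the two-part lid on the clamped tea tin and take off its dosing cap

ROBOT

A 7-joint arm with a two-finger parallel gripper is mounted at the origin on a cart in front of the work surface, level with it; the furniture and walls round the work are solid. World frame = base frame: x ahead of the robot, y to its left, z up, the work surface at z = 0. Lengths are in m, angles in rad, forces in N, time in s.
With the tool pointing down it reaches from about 0.425 to 0.925 m from the base axis. Payload 6.8 kg.
Tool frame: the origin (TCP) lies on the mounting face of the last link; the fingertips stand 173 mm ahead of it and the grasp point (between the pads) lies 155 mm ahead of it (arm.tip_extent is the distance from the TCP to the fingertips, in m); z points along the fingers, y is the line along which they close (so a half turn about z gives the same grasp; the last joint's range is limited). The gripper opens to 85 mm and grips with 20 to 120 N. Pads are 22 mm wide; open, the fingers measure 114 mm over their backs; the gripper's body (76 mm by 85 mm) begins 54 mm behind the grasp point. The pads swing forward as they close: fully open they stand 13 mm farther back than shut.
Start: joints at [-1.33, 0.477, 0.022, 1.555, -0.011, 1.109, -0.083], TCP at [0.231, 0.634, 0.405] pointing down, gripper open.
Joint ranges: [-2.96, 2.96], [-0.34, 2.1], [-1.41, 1.46], [0.24, 2.44], [-1.37, 4.51], [0.17, 1.92], [-2.96, 2.96]. Speed limits (rad/s): [2.39, 2.39, 3.14, 3.14, 3.14, 3.14, 3.14].

INTERFACE

Orientations are given as a unit quaternion [x, y, z, w].
In Python, from plant import arm, viewer, ticket gives the robot as it stands. The module is installed in compiled form; this text tells all that it offers.
- The arm moves only by the tool servo_tool, never from a script. Its argument "increments" is a list of rows, each a list of 3 entries, a list of its own where there are three numbers: the gripper's target within -1 to 1 (fully open at 1, half-way at 0, shut at -1), then the shift along the tool's x, y, z in units of 400 mm (1.0 is 400 mm), then the turn, a rotation vector about the tool's x, y, z in units of pi/2 rad (1.0 is pi/2 rad). A call has 1 to 8 rows; each row shifts and turns the commanded pose from where the row before left it, along the tool's axes as they then stand; what a row does not reach is not made up. A row lasts 1/12 s, in which the tool goes at most 41.7 mm and 7.16 degrees, less where a joint would pass 70% of its speed; a pose out of reach is approached as far as the arm can. A call with a number of a shift or a turn outside -1 to 1 is refused whole. A call with a gripper value outside its range is refused whole. The fingers move at their own pace and stop on an object; "newtons" is the grip in N (left out, the last holds). Time passes only in rows, so rows that do not move let the fingers close. It gives the time, the measured TCP pose, the force, the opening and the grip force at its end, in the units of the state.
- arm.observe(): the state, without advancing time (a new reading comes with each control period).
- viewer.read_camera(name): name is "scene" or "top"; returns a dict with "img" (420x560x3 uint8, red, green, blue), "z_map" (420x560 float32, m along the optical axis (not along the pixel's ray), 0 where there is no reading), "K" (3x3 intrinsics, pixels), "eye" and "orientation" of the camera in the world. Camera axes: x right, y down, z forward; pixel columns grow to the right and rows downward; lengths in m; the calibration is good to about 2 mm. A picture is of the moment at which its call begins.
- ticket.hand_in(): hands the job in; it is judged then, once.
Trained networks look in the newest picture that a camera, given by its name, has taken for a name from the list of things; names that differ only in an ending like _2 or _b are one class to them, and where a whole thing is asked for, a point or a joint stands for the part that bears it (a point fixed in the world has none). Each returns a list of dicts, best first, with "score" (0 to 1); they miss things now and then, are a little off and sometimes report something else, mostly with a low value. They report only what shows in the picture. A call takes as long as a camera call. They do not tell look-alikes from the thing itself.
- viewer.spot_in(target, camera): "at" ([x, y, z] in m, in world coordinates, good to about 4 mm: the middle of the surface that is visible of it).
- viewer.silhouettes(target, camera): "region" (420x560 bool, what is visible of it).
The state is a dict: "t": time; "joints": joint angles; "dq": joint speeds; "effort": joint torques, N m; "tool_pos": TCP position; "tool_rot": TCP orientation; "wrist_force": force on the tool from outside, world axes, zero at the start; "torque": the same for the moment, N m; "opening": finger opening in m; "grip_force": force on a finger pad.
Only numpy, scipy, OpenCV 4.12 (cv2) and the standard library are available. Lean on these libraries where they do the work, as an engineer would, in place of code of your own. Each camera call takes 0.05 s, during which the arm holds its last target. There are 200 camera calls.

TASK

Slide the clamp's jaw by its red post until it presses firmly, but not roughly, on the blue tin and holds it against the fixed jaw. Then carry the lid set by the inner lid's wide brass band, with the steel dosing cap riding on top, lower it until the inner lid is fully home in the tin, and let go. Finally take the cap alone by its wooden knob, lift it straight off without disturbing the inner lid, and finish while still holding it upright at least a hand's breadth above the inner lid; leave the spice jar, salt shaker and timer alone.

Things in the scene. Friction and masses are not known exactly. Their poses are not given: they have to be found in the camera images.
- clamp: Bench clamp fixed to the table: aluminium base 180 x 90 mm on feet, its top 20 mm above the table. Origin on the table near the middle, z up, x along the slide towards the flat fixed jaw at the +x end. Jaws grey, 66 mm wide, tops 57 mm above the table. The tin stands on the base between them; against the fixed jaw its axis is at x = 30 mm, y within about 8 mm of 0.
- jaw (a joint): Travel of the sliding jaw along the clamp's +x, in m: 0 fully open, about 0.050 when it presses the tin against the fixed jaw. It slides with about 2.5 N friction and stays where it is left. 5 to 15 N on the post is a firm press; the tin must not be pressed with over 35 N.
- jaw_post (a point): Centre of the top of the red upright post on the sliding jaw: post 18 mm in diameter, top 88 mm above the table, free to be gripped or pushed down to 40 mm above the table. Moves with the jaw; x and y axes as the clamp's.
- tin: Open blue round tin, 50 mm outer diameter, 44 mm inner, 90 mm high, 0.28 kg, loose, standing on the clamp's base (rim 110 mm above the table). Origin at the centre of its underside, z up.
- inner_lid: Inner lid, 0.14 kg, round. Origin at the centre of its underside, z up: black plug 40 mm in diameter from 0 to 20 mm (tapering to 31 mm over its lowest 8 mm), brass grip band 58 mm in diameter from 20 to 34 mm, brass boss 40 mm in diameter from 34 to 43 mm under the cap. At first it stands on its plug on the table. Home in the tin the band rests on the tin's rim, origin 70 mm above the tin's origin; the band overhangs the tin's wall by 4 mm all round.
- dosing_cap: Steel dosing cap, 0.06 kg, an upside-down cup 49 mm in outer and 44 mm in inner diameter, 15 mm high, standing loosely over the inner lid's boss on the band. Origin at the centre of its open underside (34 mm above the inner lid's origin), z up. Wooden knob 22 mm in diameter on top, from 15 to 39 mm above the origin.
- jar: Spice jar with red cap, 45 mm in diameter, 106 mm high; bystander. Origin at the centre of its underside.
- shaker: Grey salt shaker, 44 mm in diameter, 90 mm high; bystander on the towel, 5 mm thick. Origin at the centre of its underside. Behind it stands the solid cup press with its raised head: x 0.47 to 0.80, y -0.32 to +0.08, up to 0.42 m high; keep hand and arm clear of it.
- timer: Cream dial timer, 61 mm in diameter, 43 mm high; bystander. Origin at the centre of its underside.
- seat (a point): Point on the tin's axis 70 mm above its origin, where the inner lid's origin comes to lie when it is home; moves with the tin.
Not all that is in view belongs to the job. Leave any purple look-alike of the dosing_cap alone. There is more than one size of the tin; the one meant has the size given above.

How it is judged:
By the outcome, as a careful person would: the job done as asked, in the order asked, and still so for the second after the job is handed in, while the arm keeps its last pose, push and grip.
It also fails if it takes over 72 s, if anything falls off the work surface, if the arm or the gripper's body presses on something with over 40 N, if the wrist force passes 120 N, or if a joint passes its speed limit or range.

## Working session

There is one attempt and no reset: what is moved stays moved. The work goes in short steps, Python scripts to look and compute and a tool call to move; the robot and the scene stay as the last step left them, time stands still between calls to the robot, and variables do not carry over. Pictures are saved under pics/ and viewed, at most 10 in all, crops included, and the job is handed in when it is done.

Besides the shell and the picture viewer there is one more tool, called by a JSON object that holds its "api" and its "payload". servo_tool: Moves the arm, as the interface text tells. Its arguments: {"type":"object","properties":{"increments":{"type":"array"},"newtons":{"type":"number"}},"required":["increments"]}

```bash
mkdir -p pics; cat > h.py <<'E'
import numpy as np, cv2
from scipy.spatial.transform import Rotation as R
from plant import arm, viewer, ticket
def cloud(d):
    K=d["K"];z=d["z_map"];v,u=np.mgrid[0:420,0:560]
    p=np.stack([(u-K[0,2])/K[0,0]*z,(v-K[1,2])/K[1,1]*z,z],-1)
    o=np.array(d["orientation"]); Rm=R.from_quat(o).as_matrix() if o.size==4 else o
    P=p@Rm.T+np.array(d["eye"]); P[z<=0]=np.nan
    return P
def save(d,n): cv2.imwrite("pics/"+n,d["img"][:,:,::-1])
E
python3 - <<'E'
from h import *
np.set_printoptions(precision=4,suppress=True)
for c in("scene","top"):
    d=viewer.read_camera(c);save(d,c+"0.png");print(c,d["eye"],d["orientation"])
    np.savez(c+"0.npz",P=cloud(d),img=d["img"])
    for n in("clamp","jaw_post","tin","inner_lid","dosing_cap","jar","shaker","timer"):
        print(n,[(np.round(r["at"],3).tolist(),round(r["score"],2)) for r in viewer.spot_in(n,c)[:4]])
print(arm.observe())
E
```

```text
scene [0.2493 0.6565 0.8025] [-0.2457  0.912  -0.3144  0.0944]
clamp [([0.537, 0.177, 0.019], 0.68)]
jaw_post [([0.493, 0.157, 0.052], 0.98), ([0.563, 0.185, 0.078], 0.19)]
tin [([0.564, 0.18, 0.08], 0.89), ([0.455, 0.342, 0.041], 0.73), ([0.686, 0.316, 0.077], 0.44)]
inner_lid [([0.501, 0.44, 0.03], 0.64)]
dosing_cap [([0.512, 0.431, 0.051], 0.94), ([0.541, 0.329, 0.014], 0.58)]
jar [([0.682, 0.316, 0.078], 0.72)]
shaker [([0.36, -0.093, 0.058], 0.83), ([0.511, 0.43, 0.051], 0.36)]
timer [([0.675, 0.434, 0.028], 0.9)]
top [0.3424 0.1857 1.1128] [ 0.7116 -0.6965  0.0727 -0.0574]
clamp [([0.544, 0.162, 0.02], 0.94)]
jaw_post [([0.5, 0.148, 0.035], 0.58), ([0.544, 0.159, 0.02], 0.22)]
tin [([0.58, 0.169, 0.06], 0.8), ([0.456, 0.338, 0.026], 0.71), ([0.366, -0.097, 0.081], 0.45)]
inner_lid []
dosing_cap [([0.55, 0.313, 0.017], 0.76), ([0.516, 0.418, 0.052], 0.62), ([0.542, 0.16, 0.018], 0.24)]
jar []
shaker [([0.365, -0.097, 0.082], 0.59)]
timer [([0.681, 0.423, 0.028], 0.73), ([0.366, -0.1, 0.083], 0.43)]
{'t': 0.9, 'joints': array([-1.3301,  0.4769,  0.0224,  1.5554, -0.0115,  1.1093, -0.0831]), 'dq': array([ 0.0001,  0.0004,  0.0008,  0.0005,  0.0008,  0.0009, -0.0009]), 'effort': array([  0.0004, -59.6317,   1.6065, -28.1544,   0.0125,   0.0017,
        -0.    ]), 'tool_pos': array([0.2307, 0.6344, 0.4047]), 'tool_rot': array([ 0.1736,  0.9848,  0.    , -0.    ]), 'wrist_force': array([-0.6003, -0.1599, -0.3404]), 'torque': array([-0.0003,  0.0039,  0.0278]), 'grip_force': 0.0, 'opening': 0.08522774781928857}
```

View pics/scene0.png

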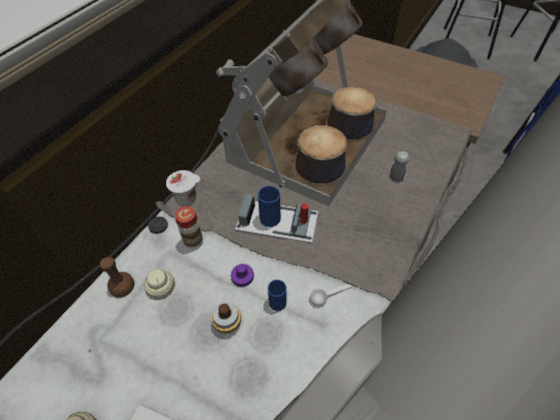

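View pics/top0.png

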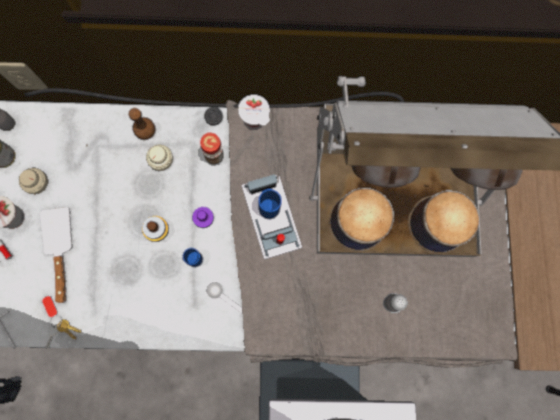

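The scene view shows the clamp with the tall tin at px (270,210), post (304,213), lid set (226,317), purple decoy (242,274) and small tin (277,295). In the top view the clamp runs from the post (281,239) to the fixed jaw (263,183), and the lid set is at (154,229). Next I fit the shapes from depth.

```bash
cat > fit.py <<'E'
from h import *
from scipy.optimize import least_squares
def mid(P,c,rad,z0,z1):
    m=(np.hypot(P[...,0]-c[0],P[...,1]-c[1])<rad)&(P[...,2]>z0)&(P[...,2]<z1)
    return P[m]
def circ(Q,r,c):
    f=lambda q:np.hypot(Q[:,0]-q[0],Q[:,1]-q[1])-r
    s=least_squares(f,c,loss="soft_l1",f_scale=.002);return s.x,np.median(abs(s.fun)),len(Q)
E
python3 - <<'E'
from fit import *
np.set_printoptions(precision=4,suppress=True)
for c in("scene","top"):
    P=np.load(c+"0.npz")["P"];print(c)
    for n,xy,rad,r,z0,z1 in [("tin side",(.575,.17),.04,.025,.065,.105),("post side",(.497,.15),.025,.009,.06,.084),("band",(.513,.425),.045,.029,.021,.032),("capside",(.513,.425),.04,.0245,.036,.046),("knobside",(.513,.425),.03,.011,.053,.07)]:
        Q=mid(P,xy,rad,z0,z1)
        if len(Q)>5: print(n,*circ(Q,r,np.array(xy)))
    for n,xy,rad,z0,z1 in [("tinrim",(.575,.17),.04,.105,.12),("posttop",(.497,.15),.025,.084,.095),("knobtop",(.513,.425),.03,.069,.08),("captop",(.513,.425),.035,.0465,.052),("jawfix",(.62,.185),.05,.052,.062),("jaw",(.515,.155),.05,.052,.06)]:
        Q=mid(P,xy,rad,z0,z1)
        if len(Q)>2: print(n,np.median(Q,0),(Q.min(0)+Q.max(0))[:2]/2,np.ptp(Q,0)[:2],len(Q))
    Q=mid(P,(.545,.165),.13,.015,.023)
    rc=cv2.minAreaRect(Q[:,:2].astype(np.float32)); print("base",rc,np.median(Q[:,2]),len(Q))
    d=viewer.silhouettes("clamp",c)
    for n,xy in(("jar",(.685,.315)),("timer",(.68,.43)),("shaker",(.366,-.097)),("cakething",(.75,.24)),("towel",(.45,.2))):
        Q=mid(P,xy,.06,.02,.3) if n!="towel" else mid(P,xy,.02,-.1,.3)
        print(n,np.median(Q,0),Q.max(0),Q.min(0))
E
```

```text
scene
tin side [0.569  0.1711] 0.0016198791666193514 444
post side [0.4946 0.1444] 0.0005364133498820802 58
band [0.5169 0.4237] 0.0004658266904933872 88
capside [0.5162 0.4232] 0.000784394971359393 77
knobside [0.5166 0.4239] 0.00040092190699597945 56
tinrim [0.5696 0.1725 0.1081] [0.5691 0.171 ] [0.0501 0.0498] 119
posttop [0.4932 0.1456 0.0869] [0.4934 0.1462] [0.0158 0.017 ] 37
knobtop [0.5153 0.425  0.0716] [0.5157 0.4241] [0.0204 0.0204] 93
captop [0.5105 0.4289 0.0483] [0.5159 0.4243] [0.0482 0.0483] 296
jawfix [0.6194 0.1903 0.0556] [0.6066 0.1865] [0.0682 0.0702] 242
jaw [0.5089 0.1551 0.0539] [0.5187 0.1545] [0.0658 0.0674] 134
base ((0.5515109896659851, 0.15235388278961182), (0.23843654990196228, 0.20077215135097504), 7.5162672996521) 0.018697188081211957 1636
jar [0.6849 0.3114 0.0874] [0.718  0.3257 0.108 ] [0.6729 0.2809 0.02  ]
timer [0.6797 0.4334 0.0367] [0.7135 0.4582 0.0452] [0.6586 0.4003 0.02  ]
shaker [ 0.3612 -0.093   0.0613] [ 0.3843 -0.0842  0.0941] [ 0.3417 -0.1154  0.0202]
cakething [0.7732 0.2227 0.0676] [0.8097 0.2744 0.0731] [0.6903 0.1818 0.0201]
towel 
[... 535 characters left out ...]
13 0.0492] [0.5171 0.4234] [0.0468 0.0473] 233
jawfix [0.6213 0.185  0.0562] [0.6095 0.1856] [0.0662 0.0654] 293
jaw [0.5106 0.1537 0.0545] [0.5202 0.152 ] [0.0679 0.0669] 132
base ((0.5511795282363892, 0.15174144506454468), (0.23511192202568054, 0.20483379065990448), 9.815335273742676) 0.018944173673945297 1999
jar [0.687  0.2986 0.1034] [0.7192 0.323  0.1112] [0.6727 0.278  0.021 ]
timer [0.683  0.4246 0.037 ] [0.7173 0.4572 0.0468] [0.6586 0.3969 0.0201]
shaker [ 0.3631 -0.0984  0.0826] [ 0.3836 -0.0858  0.0964] [ 0.3425 -0.1229  0.0213]
cakething [0.7748 0.2156 0.0688] [0.8097 0.2847 0.1032] [0.6929 0.1811 0.0201]
towel [0.4496 0.2004 0.0158] [0.4698 0.2191 0.0235] [0.4313 0.1805 0.0054]
```

```bash
python3 - <<'E'
from fit import *
for c in("scene","top"):
    P=np.load(c+"0.npz")["P"]
    for n,xy,z0,z1 in[("fix",(.613,.187),.054,.06),("jaw",(.52,.153),.053,.06)]:
        Q=mid(P,xy,.042,z0,z1);Q=Q[np.hypot(*(Q[:,:2]-[.569,.1705]).T)>.026]
        print(c,n,cv2.minAreaRect(Q[:,:2].astype(np.float32)),len(Q), np.degrees(cv2.fitLine(Q[:,:2].astype(np.float32),cv2.DIST_HUBER,0,.01,.01)[:2].ravel()))
        v=np.linalg.svd(Q[:,:2]-Q[:,:2].mean(0))[2][0];print(np.degrees(np.arctan2(*v[::-1])))
    Q=mid(P,(.545,.165),.1,.0165,.0225);Q=Q[(np.hypot(*(Q[:,:2]-[.545,.165]).T)<.1)];v=np.linalg.svd(Q[:,:2]-Q[:,:2].mean(0))[2][0];print("base",np.degrees(np.arctan2(*v[::-1])))
E
```

```text
scene fix ((0.6212002038955688, 0.18791140615940094), (0.02220543846487999, 0.06667999923229218), 18.53135108947754) 175 [ 18.17823 -54.3356 ]
108.49775084717193
scene jaw ((0.5012773275375366, 0.14690366387367249), (0.030568446964025497, 0.06196538358926773), 17.726884841918945) 90 [ 19.399607 -53.911606]
111.87640098324795
base -156.71356935084466
top fix ((0.6218060851097107, 0.18640770018100739), (0.02333865500986576, 0.0644538551568985), 17.87211036682129) 229 [ 18.005154 -54.393204]
-71.68460471949675
top jaw ((0.5009852647781372, 0.14681045711040497), (0.030724845826625824, 0.06424302607774734), 17.80137825012207) 91 [ 19.746101 -53.785664]
109.4154536947038
base -166.35710914102057
```

{"api": "servo_tool", "payload": {"increments": [[-1, [-0.0694, -0.07, 0], [0, 0, 0]], [-1, [-0.0694, -0.07, 0], [0, 0, 0]], [-1, [-0.0694, -0.07, 0], [0, 0, 0]], [-1, [-0.0694, -0.07, 0], [0, 0, 0]], [-1, [-0.0694, -0.07, 0], [0, 0, 0]], [-1, [-0.0694, -0.07, 0], [0, 0, 0]], [-1, [-0.0694, -0.07, 0], [0, 0, 0]], [-1, [-0.0694, -0.07, 0], [0, 0, 0]]], "newtons": 40}}

```text
t: 1.67
tool_pos: [0.3633, 0.3461, 0.405]
tool_rot: [0.173, 0.985, 0.0, 0.0]
wrist_force: [-0.3, 0.6, -0.5]
opening: 0.0002
grip_force: 0.0
```

{"api": "servo_tool", "payload": {"increments": [[-1, [-0.0694, -0.07, 0], [0, 0, 0]], [-1, [-0.0694, -0.07, 0], [0, 0, 0]], [-1, [-0.0694, -0.07, 0], [0, 0, 0]], [-1, [-0.0694, -0.07, 0], [0, 0, 0]], [-1, [-0.0694, -0.07, 0], [0, 0, 0]], [-1, [-0.0694, -0.07, 0], [0, 0, 0]], [-1, [0, 0, 0], [0, 0, -0.07]], [-1, [0, 0, 0], [0, 0, -0.07]]]}}

```text
t: 2.33
tool_pos: [0.4629, 0.1303, 0.405]
tool_rot: [0.065, 0.998, -0.0, 0.0]
wrist_force: [-0.2, 1.0, 1.0]
opening: 0.0006
grip_force: 0.0
```

{"api": "servo_tool", "payload": {"increments": [[-1, [0, 0, 0], [0, 0, -0.07]], [-1, [0, 0, 0], [0, 0, -0.07]], [-1, [0, 0, 0], [0, 0, -0.07]], [-1, [0, 0, 0], [0, 0, -0.077]], [-1, [0, 0, 0.08], [0, 0, 0]], [-1, [0, 0, 0.08], [0, 0, 0]], [-1, [0, 0, 0], [0, 0, 0]]]}}

```text
t: 2.92
tool_pos: [0.4599, 0.1326, 0.3364]
tool_rot: [-0.16, 0.987, -0.001, -0.004]
wrist_force: [-1.4, -1.1, -0.0]
opening: 0.0001
grip_force: 0.0
```

{"api": "servo_tool", "payload": {"increments": [[-1, [0, 0, 0.09], [0, 0, 0]], [-1, [0, 0, 0.09], [0, 0, 0]], [-1, [0, 0, 0.08], [0, 0, 0]], [-1, [0, 0, 0.01], [0, 0, 0]], [-1, [0, 0, 0], [0, 0, 0]]]}}

```text
t: 3.33
tool_pos: [0.4618, 0.1331, 0.2324]
tool_rot: [-0.16, 0.987, -0.0, -0.002]
wrist_force: [0.0, 0.2, 0.4]
opening: 0.0001
grip_force: 0.0
```

{"api": "servo_tool", "payload": {"increments": [[-1, [-0.0125, 0, 0], [0, 0, 0]], [-1, [-0.0125, 0, 0], [0, 0, 0]], [-1, [-0.0125, 0, 0], [0, 0, 0]], [-1, [-0.0125, 0, 0], [0, 0, 0]], [-1, [-0.0125, 0, 0], [0, 0, 0]], [-1, [-0.0125, 0, 0], [0, 0, 0]], [-1, [-0.0125, 0, 0], [0, 0, 0]], [-1, [-0.0125, 0, 0], [0, 0, 0]]]}}

```text
t: 4.0
tool_pos: [0.5002, 0.1459, 0.2327]
tool_rot: [-0.16, 0.987, -0.0, -0.0]
wrist_force: [-4.1, -1.5, 2.6]
opening: -0.0003
grip_force: 1.7
```

{"api": "servo_tool", "payload": {"increments": [[-1, [-0.005, 0, 0], [0, 0, 0]], [-1, [-0.005, 0, 0], [0, 0, 0]], [-1, [-0.005, 0, 0], [0, 0, 0]], [-1, [-0.005, 0, 0], [0, 0, 0]], [-1, [-0.005, 0, 0], [0, 0, 0]], [-1, [-0.005, 0, 0], [0, 0, 0]], [-1, [-0.005, 0, 0], [0, 0, 0]], [-1, [0, 0, 0], [0, 0, 0]]]}}

```text
t: 4.67
tool_pos: [0.513, 0.1501, 0.2325]
tool_rot: [-0.16, 0.987, -0.0, -0.001]
wrist_force: [-4.8, -1.0, 2.7]
opening: -0.0001
grip_force: 2.1
```

{"api": "servo_tool", "payload": {"increments": [[-1, [-0.0025, 0, 0], [0, 0, 0]], [-1, [-0.0025, 0, 0], [0, 0, 0]], [-1, [-0.0025, 0, 0], [0, 0, 0]], [-1, [-0.0025, 0, 0], [0, 0, 0]], [-1, [-0.0025, 0, 0], [0, 0, 0]], [-1, [-0.0025, 0, 0], [0, 0, 0]], [-1, [0, 0, 0], [0, 0, 0]]]}}

```text
t: 5.25
tool_pos: [0.5185, 0.152, 0.2325]
tool_rot: [-0.16, 0.987, -0.0, -0.001]
wrist_force: [-4.9, -1.6, 3.0]
opening: -0.0001
grip_force: 2.4
```

{"api": "servo_tool", "payload": {"increments": [[-1, [-0.0025, 0, 0], [0, 0, 0]], [-1, [-0.0025, 0, 0], [0, 0, 0]], [-1, [0, 0, 0], [0, 0, 0]]]}}

```text
t: 5.5
tool_pos: [0.5205, 0.1526, 0.2325]
tool_rot: [-0.16, 0.987, -0.0, -0.0]
wrist_force: [-4.4, -0.9, 3.2]
opening: 0.0001
grip_force: 2.3
```

{"api": "servo_tool", "payload": {"increments": [[-1, [-0.0025, 0, 0], [0, 0, 0]], [-1, [0, 0, 0], [0, 0, 0]]]}}

```text
t: 5.67
tool_pos: [0.5215, 0.153, 0.2325]
tool_rot: [-0.16, 0.987, -0.0, -0.0]
wrist_force: [-4.6, -0.9, 3.0]
opening: -0.0003
grip_force: 2.4
```

{"api": "servo_tool", "payload": {"increments": [[-1, [-0.0025, 0, 0], [0, 0, 0]], [-1, [0, 0, 0], [0, 0, 0]]]}}

```text
t: 5.83
tool_pos: [0.5225, 0.1533, 0.2325]
tool_rot: [-0.16, 0.987, -0.0, -0.0]
wrist_force: [-4.3, -1.1, 2.3]
opening: 0.0001
grip_force: 2.3
```

{"api": "servo_tool", "payload": {"increments": [[-1, [-0.0025, 0, 0], [0, 0, 0]], [-1, [0, 0, 0], [0, 0, 0]]]}}

```text
t: 6.0
tool_pos: [0.5235, 0.1536, 0.2325]
tool_rot: [-0.16, 0.987, -0.0, -0.0]
wrist_force: [-4.7, -2.3, 1.6]
opening: -0.0001
grip_force: 2.3
```

{"api": "servo_tool", "payload": {"increments": [[-1, [-0.0025, 0, 0], [0, 0, 0]], [-1, [0, 0, 0], [0, 0, 0]]]}}

```text
t: 6.17
tool_pos: [0.5242, 0.1538, 0.2325]
tool_rot: [-0.16, 0.987, -0.0, -0.001]
wrist_force: [-5.6, -1.9, 2.9]
opening: -0.0001
grip_force: 2.9
```

```bash
python3 - <<'E'
from fit import *
print(arm.observe()["wrist_force"])
for c in("scene","top"):
    d=viewer.read_camera(c);P=cloud(d)
    Q=mid(P,(.58,.174),.045,.065,.105);print(circ(Q,.025,np.array([.582,.175])))
    Q=mid(P,(.582,.175),.04,.105,.12);print((Q.min(0)+Q.max(0))/2,np.ptp(Q,0))
E
```

```text
[-5.57799104 -1.91293705  2.90703899]
(array([0.58571485, 0.1750005 ]), np.float64(0.0017068841493876434), 475)
[0.58686542 0.1747311  0.10859001] [0.04989513 0.04996619 0.00714171]
(array([0.582, 0.175]), np.float64(nan), 0)
  return _methods._mean(a, axis=axis, dtype=dtype,
  ret = ret.dtype.type(ret / rcount)
Traceback (most recent call last):
ValueError: zero-size array to reduction operation minimum which has no identity
```

{"api": "servo_tool", "payload": {"increments": [[-1, [-0.0025, 0, 0], [0, 0, 0]], [-1, [0, 0, 0], [0, 0, 0]]]}}

```text
t: 6.43
tool_pos: [0.5246, 0.154, 0.2325]
tool_rot: [-0.16, 0.987, -0.0, -0.002]
wrist_force: [-8.0, -2.5, 6.6]
opening: 0.0001
grip_force: 4.3
```

{"api": "servo_tool", "payload": {"increments": [[-1, [-0.0025, 0, 0], [0, 0, 0]], [-1, [0, 0, 0], [0, 0, 0]], [-1, [0, 0, 0], [0, 0, 0]], [-1, [0, 0, 0], [0, 0, 0]]]}}

```text
t: 6.77
tool_pos: [0.5249, 0.1541, 0.2324]
tool_rot: [-0.16, 0.987, -0.0, -0.002]
wrist_force: [-10.3, -3.4, 7.3]
opening: 0.0002
grip_force: 5.5
```

{"api": "servo_tool", "payload": {"increments": [[-1, [0.0125, 0, 0], [0, 0, 0]], [-1, [0.02, 0, 0], [0, 0, 0]], [-1, [0.0175, 0, -0.02], [0, 0, 0]], [0, [0, 0, -0.08], [0, 0, 0]], [1, [0, 0, -0.09], [0, 0, 0]], [1, [0, 0, -0.09], [0, 0, 0]], [1, [0, 0, -0.08], [0, 0, 0]], [1, [0, 0, 0], [0, 0, 0]]]}}

```text
t: 7.43
tool_pos: [0.5094, 0.1486, 0.384]
tool_rot: [-0.16, 0.987, 0.002, 0.006]
wrist_force: [1.6, 0.3, 0.7]
opening: 0.0602
grip_force: 0.0
```

{"api": "servo_tool", "payload": {"increments": [[1, [-0.0305, 0.0808, 0], [0, 0, 0]], [1, [-0.0305, 0.0808, 0], [0, 0, 0]], [1, [-0.0305, 0.0808, 0], [0, 0, 0]], [1, [-0.0305, 0.0808, 0], [0, 0, 0]], [1, [-0.0305, 0.0808, 0], [0, 0, 0]], [1, [-0.0305, 0.0808, 0], [0, 0, 0]], [1, [-0.0305, 0.0808, 0], [0, 0, 0]], [1, [-0.0305, 0.0808, 0], [0, 0, 0]]]}}

```text
t: 8.1
tool_pos: [0.518, 0.4262, 0.3773]
tool_rot: [-0.16, 0.987, 0.001, 0.001]
wrist_force: [0.8, -0.1, 1.3]
opening: 0.0851
grip_force: 0.0
```

```bash
python3 - <<'E'
from fit import *
np.set_printoptions(precision=4,suppress=True)
for c in("scene","top"):
    d=viewer.read_camera(c);P=cloud(d);save(d,c+"1.png")
    for n,xy,rad,r,z0,z1 in [("tin",(.586,.175),.045,.025,.065,.105),("post",(.5445,.161),.025,.009,.06,.084),("band",(.517,.424),.045,.029,.021,.032)]:
        Q=mid(P,xy,rad,z0,z1)
        if len(Q)>5: print(c,n,circ(Q,r,np.array(xy)))
    Q=mid(P,(.586,.175),.035,.105,.12)
    if len(Q): print("rim",(Q.min(0)+Q.max(0))/2,np.ptp(Q,0))
o=arm.observe();print(o["tool_pos"],o["tool_rot"],o["wrist_force"],arm.tip_extent,o["opening"])
E
```

```text
scene tin (array([0.5859, 0.1751]), np.float64(0.0017171171545211673), 470)
scene post (array([0.5436, 0.1611]), np.float64(0.0015362973688283887), 71)
scene band (array([0.517 , 0.4237]), np.float64(0.0005615292250271738), 96)
rim [0.5866 0.1746 0.1087] [0.0491 0.0505 0.0066]
top tin (array([0.5854, 0.1735]), np.float64(0.0018212264802780626), 199)
top post (array([0.5517, 0.1644]), np.float64(0.007499287692951951), 37)
top band (array([0.5161, 0.4251]), np.float64(0.0008061841010858564), 25)
rim [0.5875 0.1738 0.1098] [0.0485 0.0468 0.0094]
[0.5156 0.4315 0.3767] [-0.1645  0.9864  0.0025  0.0005] [-0.3873 -0.4291 -0.7481] 0.1734 0.08517990184014743
```

View pics/scene1.png

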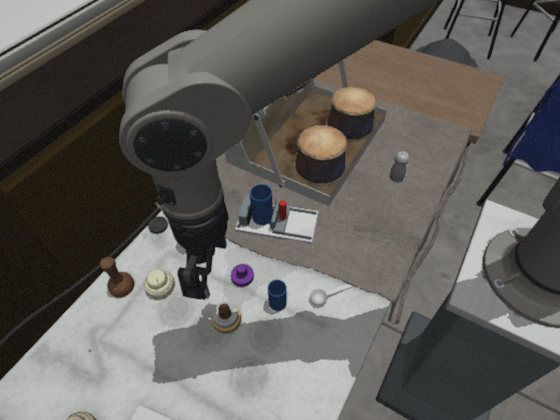

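The tin now stands between both jaws at px (262,205), and the lid set is undisturbed at (226,318). I'll descend on the lid.

{"api": "servo_tool", "payload": {"increments": [[1, [0, -0.008, 0.05], [0, 0, 0]], [1, [0.002, -0.008, 0.05], [0, 0, 0]], [1, [0, 0, 0.05], [0, 0, 0]], [1, [0, 0, 0.05], [0, 0, 0]], [1, [0, 0, 0], [0, 0, 0]], [1, [0, 0, 0], [0, 0, 0]], [1, [0, 0, 0], [0, 0, 0]]]}}

```text
t: 8.78
tool_pos: [0.52, 0.4183, 0.2982]
tool_rot: [-0.16, 0.987, 0.001, 0.001]
wrist_force: [0.1, 0.3, 0.4]
opening: 0.0851
grip_force: 0.0
```

{"api": "servo_tool", "payload": {"increments": [[1, [0.0026, 0.0158, 0.03], [0, 0, 0]], [1, [0, 0, 0.06], [0, 0, 0]], [1, [0, 0, 0.06], [0, 0, 0]], [1, [0, 0, 0.06], [0, 0, 0]], [1, [0, 0, 0.035], [0, 0, 0]], [1, [0, 0, 0], [0, 0, 0]], [1, [0, 0, 0], [0, 0, 0]]]}}

```text
t: 9.37
tool_pos: [0.5165, 0.4241, 0.1987]
tool_rot: [-0.16, 0.987, -0.0, -0.0]
wrist_force: [0.6, 0.6, 0.7]
opening: 0.0851
grip_force: 0.0
```

{"api": "servo_tool", "payload": {"increments": [[1, [0, 0, 0.02], [0, 0, 0]], [1, [0, 0, 0.02], [0, 0, 0]], [1, [0, 0, 0], [0, 0, 0]], [1, [0, 0, 0], [0, 0, 0]]]}}

```text
t: 9.7
tool_pos: [0.5165, 0.4238, 0.1827]
tool_rot: [-0.16, 0.987, -0.0, -0.0]
wrist_force: [0.4, -0.9, 1.1]
opening: 0.0852
grip_force: 0.0
```

{"api": "servo_tool", "payload": {"increments": [[0.6, [0, 0, 0.005], [0, 0, 0]], [0.45, [0, 0, 0], [0, 0, 0]], [0.4, [0, 0, 0], [0, 0, 0]], [0.35, [0, 0, 0], [0, 0, 0]], [0.3, [0, 0, 0], [0, 0, 0]], [-0.2, [0, 0, 0], [0, 0, 0]], [-0.2, [0, 0, 0], [0, 0, 0]], [-0.2, [0, 0, 0], [0, 0, 0]]], "newtons": 35}}

```text
t: 10.37
tool_pos: [0.5167, 0.4238, 0.1813]
tool_rot: [-0.16, 0.987, 0.0, 0.0]
wrist_force: [-1.5, 0.0, 6.0]
opening: 0.0561
grip_force: 36.2
```

{"api": "servo_tool", "payload": {"increments": [[-0.2, [0, 0, -0.005], [0, 0, 0]], [-0.2, [0, 0, -0.01], [0, 0, 0]], [-0.2, [0, 0, -0.02], [0, 0, 0]], [-0.2, [0, 0, -0.03], [0, 0, 0]], [-0.2, [0, 0, -0.03], [0, 0, 0]], [-0.2, [0, 0, -0.02], [0, 0, 0]], [-0.2, [0, 0, -0.01], [0, 0, 0]], [-0.2, [0, 0, 0], [0, 0, 0]]]}}

```text
t: 11.03
tool_pos: [0.517, 0.4242, 0.2326]
tool_rot: [-0.16, 0.987, 0.001, 0.001]
wrist_force: [1.0, 0.5, -2.3]
opening: 0.056
grip_force: 37.6
```

```bash
python3 - <<'E'
from fit import *
o=arm.observe();print(o["wrist_force"],o["opening"],o["grip_force"],o["tool_pos"])
ims=[]
for c in("scene","top"):
    d=viewer.read_camera(c);P=cloud(d);K=d["K"]
    o_=np.array(d["orientation"]);Rm=R.from_quat(o_).as_matrix()
    p=Rm.T@(np.array([.517,.424,.09])-d["eye"]);u,v=(K@p/p[2])[:2].astype(int)
    ims.append(cv2.resize(d["img"][max(v-50,0):v+50,max(u-60,0):u+60,::-1],(390,325),interpolation=3)); print(u,v)
cv2.imwrite("pics/lift.png",np.hstack(ims))
E
```

```text
[ 1.0020945   0.51312801 -2.29539913] 0.055996255795713615 37.61462330818176 [0.51697456 0.4241984  0.23256718]
221 303
149 223
```

View pics/lift.png

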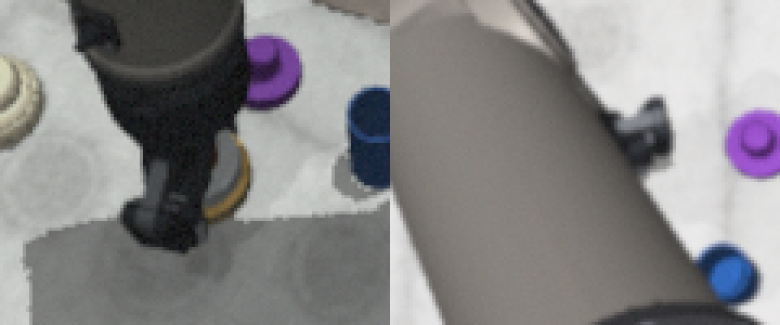

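{"api": "servo_tool", "payload": {"increments": [[-0.2, [0, 0, -0.015], [0, 0, 0]], [-0.2, [0, 0, -0.03], [0, 0, 0]], [-0.2, [0, 0, -0.045], [0, 0, 0]], [-0.2, [0, 0, -0.05], [0, 0, 0]], [-0.2, [0, 0, -0.045], [0, 0, 0]], [-0.2, [0, 0, -0.03], [0, 0, 0]], [-0.2, [0, -0.02, -0.015], [0, 0, 0]], [-0.2, [0.003, -0.04, 0], [0, 0, 0]]]}}

```text
t: 11.8
tool_pos: [0.5225, 0.4024, 0.3244]
tool_rot: [-0.162, 0.987, 0.002, 0.001]
wrist_force: [-0.2, -1.2, -2.5]
opening: 0.0561
grip_force: 37.7
```

{"api": "servo_tool", "payload": {"increments": [[-0.2, [0.003, -0.055, 0], [0, 0, 0]], [-0.2, [0.003, -0.055, 0], [0, 0, 0]], [-0.2, [0.003, -0.055, 0], [0, 0, 0]], [-0.2, [0.003, -0.055, 0], [0, 0, 0]], [-0.2, [0.003, -0.055, 0], [0, 0, 0]], [-0.2, [0.003, -0.055, 0], [0, 0, 0]], [-0.2, [0.003, -0.055, 0], [0, 0, 0]], [-0.2, [0.003, -0.055, 0], [0, 0, 0]]]}}

```text
t: 12.47
tool_pos: [0.5694, 0.2273, 0.3214]
tool_rot: [-0.159, 0.987, -0.001, -0.001]
wrist_force: [0.2, -0.0, -3.2]
opening: 0.0557
grip_force: 37.7
```

{"api": "servo_tool", "payload": {"increments": [[-0.2, [0.003, -0.055, 0], [0, 0, 0]], [-0.2, [0.003, -0.05, 0], [0, 0, 0]], [-0.2, [0, -0.03, 0], [0, 0, 0]], [-0.2, [0, -0.0125, 0], [0, 0, 0]], [-0.2, [0, 0, 0], [0, 0, 0]], [-0.2, [0, 0, 0], [0, 0, 0]], [-0.2, [0, 0, 0], [0, 0, 0]]]}}

```text
t: 13.05
tool_pos: [0.5855, 0.1756, 0.3225]
tool_rot: [-0.161, 0.987, 0.0, -0.0]
wrist_force: [0.0, -0.2, -2.0]
opening: 0.0559
grip_force: 37.7
```

```bash
python3 - <<'E'
from fit import *
o=arm.observe();print(o["wrist_force"],o["opening"],o["grip_force"],o["tool_pos"],o["tool_rot"])
for c in("scene","top"):
    d=viewer.read_camera(c);P=cloud(d);save(d,c+"2.png");np.savez(c+"2.npz",P=P,img=d["img"])
    Q=mid(P,(.586,.175),.045,.065,.105)
    print(c,circ(Q,.025,np.array([.586,.1745])) if len(Q)>9 else len(Q))
    Q=mid(P,(.586,.175),.035,.105,.115)
    if len(Q): print("rim",(Q.min(0)+Q.max(0))/2,np.ptp(Q,0))
d=np.load("scene2.npz")["img"];cv2.imwrite("pics/c2.png",cv2.resize(d[130:260,190:340,::-1],(690,598),interpolation=3))
E
```

```text
[ 0.02668262 -0.18699292 -2.03567736] 0.05593213073770992 37.694265246391296 [0.58549806 0.17555734 0.32245797] [-1.61337636e-01  9.86899136e-01  4.62685737e-04 -2.20942392e-04]
scene (array([0.58636941, 0.1750491 ]), np.float64(0.001577070586477304), 404)
rim [0.58671701 0.17439999 0.10830219] [0.04833332 0.05015326 0.00621959]
top (array([0.58799159, 0.17369252]), np.float64(0.00017110368523950807), 38)
rim [0.57148792 0.18929073 0.10891294] [0.01283241 0.01506596 0.00734991]
```

View pics/c2.png

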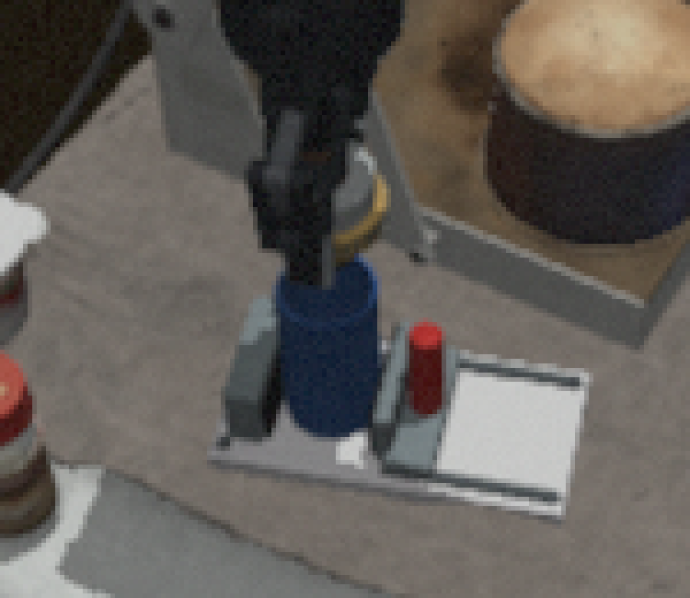

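The lid set hangs over the tin at crop (345,215), tin rim at (325,290); the cap is seated. I'll check the alignment of band and tin in the same camera.

```bash
python3 - <<'E'
from fit import *
D=np.load("scene2.npz");P=D["P"];I=D["img"].astype(int)
br=(I[...,0]-I[...,2]>35)&(I[...,0]>90)
m=br&(np.hypot(P[...,0]-.586,P[...,1]-.175)<.05)&(P[...,2]>.14)&(P[...,2]<.19)
Q=P[m];print(len(Q),np.sort(Q[:,2])[[0,len(Q)//2,-1]])
Q=Q[Q[:,2]<np.max(Q[:,2])-.002]
print(circ(Q,.029,np.array([.586,.175])))
bl=(I[...,2]-I[...,0]>25);m=bl&(np.hypot(P[...,0]-.586,P[...,1]-.175)<.045)&(P[...,2]>.04)&(P[...,2]<.100)
Q=P[m]; q=circ(Q,.025,np.array([.586,.175]));print(q,np.hypot(*(Q[:,:2]-q[0]).T).std())
E
```

```text
41 [0.17174776 0.17413537 0.17617327]
(array([0.58706199, 0.17634438]), np.float64(0.0009125683841687722), 21)
(array([0.58731956, 0.17504766]), np.float64(0.0011718869035779542), 460) 0.0013424132701860911
```

{"api": "servo_tool", "payload": {"increments": [[-0.2, [-0.0015, -0.0032, 0.01], [0, 0, 0]], [-0.2, [0, 0, 0.02], [0, 0, 0]], [-0.2, [0, 0, 0.02], [0, 0, 0]], [-0.2, [0, 0, 0.015], [0, 0, 0]], [-0.2, [0, 0, 0.01], [0, 0, 0]], [-0.2, [0, 0, 0.005], [0, 0, 0]], [-0.2, [0, 0, 0.005], [0, 0, 0]], [-0.2, [0, 0, 0], [0, 0, 0]]]}}

```text
t: 13.82
tool_pos: [0.5869, 0.1729, 0.2883]
tool_rot: [-0.16, 0.987, -0.0, -0.0]
wrist_force: [-0.5, -1.4, -2.3]
opening: 0.0558
grip_force: 37.7
```

{"api": "servo_tool", "payload": {"increments": [[-0.2, [0, 0, 0.005], [0, 0, 0]], [-0.2, [0, 0, 0.005], [0, 0, 0]], [-0.2, [0, 0, 0], [0, 0, 0]]]}}

```text
t: 14.07
tool_pos: [0.5869, 0.1729, 0.2845]
tool_rot: [-0.16, 0.987, 0.0, -0.0]
wrist_force: [0.3, 0.7, -2.6]
opening: 0.0559
grip_force: 37.7
```

{"api": "servo_tool", "payload": {"increments": [[-0.2, [0, 0.004, 0], [0, 0, 0]], [-0.2, [0, 0, 0.005], [0, 0, 0]], [-0.2, [0, 0, 0.005], [0, 0, 0]], [-0.2, [0, 0, 0], [0, 0, 0]]]}}

```text
t: 14.4
tool_pos: [0.5864, 0.1745, 0.2804]
tool_rot: [-0.16, 0.987, -0.0, -0.0]
wrist_force: [1.3, 0.2, -2.4]
opening: 0.0558
grip_force: 37.7
```

{"api": "servo_tool", "payload": {"increments": [[-0.2, [0, 0, 0.005], [0, 0, 0]], [-0.2, [0, 0, 0.0025], [0, 0, 0]], [-0.2, [0, 0, 0], [0, 0, 0]]]}}

```text
t: 14.65
tool_pos: [0.5865, 0.1744, 0.2775]
tool_rot: [-0.16, 0.987, -0.0, -0.0]
wrist_force: [0.3, 0.1, -1.9]
opening: 0.056
grip_force: 37.7
```

{"api": "servo_tool", "payload": {"increments": [[-0.2, [0, 0, 0.004], [0, 0, 0]], [-0.2, [0, 0, 0.004], [0, 0, 0]], [-0.2, [0, 0, 0.002], [0, 0, 0]], [-0.2, [0, 0, 0], [0, 0, 0]]]}}

```text
t: 14.98
tool_pos: [0.5864, 0.1744, 0.2735]
tool_rot: [-0.16, 0.987, -0.0, -0.0]
wrist_force: [1.8, -1.0, -3.2]
opening: 0.0558
grip_force: 37.7
```

{"api": "servo_tool", "payload": {"increments": [[-0.2, [0, 0, 0.002], [0, 0, 0]], [-0.2, [0, 0, 0], [0, 0, 0]]]}}

```text
t: 15.15
tool_pos: [0.5865, 0.1744, 0.2729]
tool_rot: [-0.16, 0.987, -0.0, 0.0]
wrist_force: [1.3, 0.1, -2.6]
opening: 0.0557
grip_force: 37.7
```

{"api": "servo_tool", "payload": {"increments": [[-0.2, [0, 0, 0.002], [0, 0, 0]], [-0.2, [0, 0, 0], [0, 0, 0]]]}}

```text
t: 15.32
tool_pos: [0.5865, 0.1744, 0.2721]
tool_rot: [-0.16, 0.987, 0.0, 0.0]
wrist_force: [1.0, 0.5, -2.4]
opening: 0.0555
grip_force: 37.7
```

{"api": "servo_tool", "payload": {"increments": [[-0.2, [0, 0, 0.002], [0, 0, 0]], [-0.2, [0, 0, 0], [0, 0, 0]]]}}

```text
t: 15.48
tool_pos: [0.5865, 0.1745, 0.2713]
tool_rot: [-0.16, 0.987, 0.0, 0.0]
wrist_force: [0.7, -0.1, -1.6]
opening: 0.0559
grip_force: 37.8
```

{"api": "servo_tool", "payload": {"increments": [[-0.2, [0, 0, 0.002], [0, 0, 0]], [-0.2, [0, 0, 0], [0, 0, 0]]]}}

```text
t: 15.65
tool_pos: [0.5865, 0.1744, 0.2712]
tool_rot: [-0.16, 0.987, 0.0, 0.0]
wrist_force: [-1.1, -1.0, 3.9]
opening: 0.056
grip_force: 38.3
```

{"api": "servo_tool", "payload": {"increments": [[0.36, [0, 0, 0], [0, 0, 0]], [0.42, [0, 0, 0], [0, 0, 0]], [0.55, [0, 0, 0], [0, 0, 0]], [0.8, [0, 0, 0], [0, 0, 0]], [1, [0, 0, 0], [0, 0, 0]], [1, [0, 0, 0], [0, 0, 0]], [1, [0, 0, 0], [0, 0, 0]]]}}

```text
t: 16.23
tool_pos: [0.5864, 0.1745, 0.2705]
tool_rot: [-0.16, 0.987, 0.0, -0.0]
wrist_force: [0.4, -0.2, 0.7]
opening: 0.0854
grip_force: 0.0
```

{"api": "servo_tool", "payload": {"increments": [[1, [0, 0, -0.01], [0, 0, 0]], [1, [0, 0, -0.03], [0, 0, 0]], [1, [0, 0, -0.04], [0, 0, 0]], [1, [0, 0, -0.03], [0, 0, 0]], [1, [0, 0, -0.005], [0, 0, 0]], [1, [0, 0, 0], [0, 0, 0]], [1, [0, 0, 0], [0, 0, 0]]]}}

```text
t: 16.82
tool_pos: [0.5863, 0.1745, 0.3165]
tool_rot: [-0.16, 0.987, 0.0, 0.0]
wrist_force: [-0.1, -0.9, 0.1]
opening: 0.0852
grip_force: 0.0
```

```bash
python3 - <<'E'
from fit import *
o=arm.observe();print(o["wrist_force"],o["opening"],o["tool_pos"],o["tool_rot"])
d=viewer.read_camera("scene");P=cloud(d);np.savez("s3.npz",P=P,img=d["img"])
cv2.imwrite("pics/c3.png",cv2.resize(d["img"][140:250,200:320,::-1],(654,600),interpolation=3))
I=d["img"].astype(int);br=(I[...,0]-I[...,2]>35)&(I[...,0]>90)
Q=P[br&(np.hypot(P[...,0]-.587,P[...,1]-.175)<.035)&(P[...,2]>.1)&(P[...,2]<.13)]
print("band",len(Q),Q[:,2].min(),Q[:,2].max(),circ(Q,.029,np.array([.587,.175])))
Q=mid(P,(.587,.175),.03,.134,.141);print("captop",np.median(Q,0),len(Q))
Q=mid(P,(.587,.175),.016,.143,.157)
if len(Q): print("knob",len(Q),circ(Q,.011,np.array([.587,.175])))
Q=mid(P,(.587,.175),.016,.158,.167);print("knobtop",np.median(Q,0),len(Q))
E
```

```text
[-0.09874209 -0.85322801  0.11436809] 0.0852457344625569 [0.58628158 0.17445913 0.31654324] [-1.60295142e-01  9.87069126e-01  7.59358382e-05  5.73527888e-05]
band 56 0.12041624426726161 0.12552901693451046 (array([0.58890997, 0.17304263]), np.float64(0.0015496050899682645), 56)
captop [0.57199875 0.17340997 0.13785062] 116
knob 23 (array([0.58640069, 0.17550585]), np.float64(0.0006012601382912718), 23)
knobtop [0.57891157 0.17406113 0.1610727 ] 26
```

View pics/c3.png

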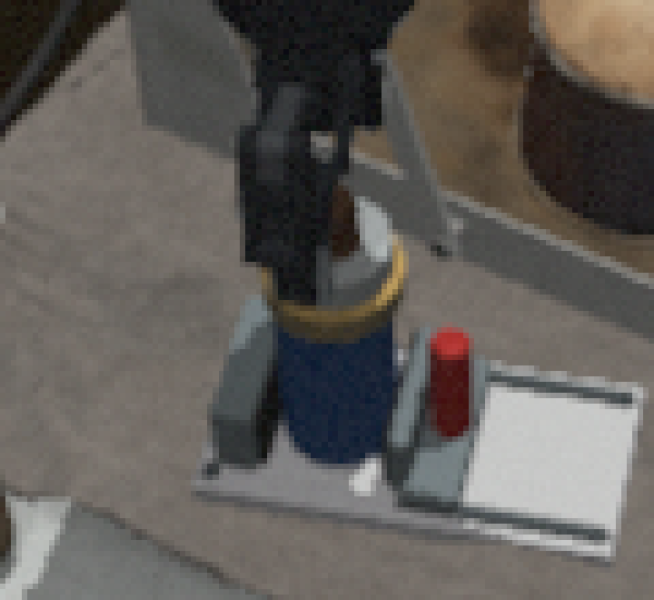

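The inner lid is home (band resting on the rim at crop (335,320), cap top at about 0.139). I'll grip the knob next.

{"api": "servo_tool", "payload": {"increments": [[0.4, [0, 0.002, 0], [0, 0, 0]], [0, [0, 0, 0], [0, 0, 0]], [-0.25, [0, 0, 0], [0, 0, 0]], [-0.38, [0, 0, 0], [0, 0, 0]], [-0.44, [0, 0, 0], [0, 0, 0]], [-0.5, [0, 0, 0], [0, 0, 0]], [-0.56, [0, 0, 0], [0, 0, 0]], [-0.62, [0, 0, 0], [0, 0, 0]]], "newtons": 22}}

```text
t: 17.53
tool_pos: [0.5862, 0.1752, 0.3165]
tool_rot: [-0.16, 0.987, -0.0, 0.0]
wrist_force: [0.1, -0.3, -0.7]
opening: 0.0206
grip_force: 22.5
```

{"api": "servo_tool", "payload": {"increments": [[-0.9, [0, 0, 0], [0, 0, 0]], [-0.9, [0, 0, 0], [0, 0, 0]], [-0.9, [0, 0, 0], [0, 0, 0]]]}}

```text
t: 17.78
tool_pos: [0.5861, 0.1752, 0.3165]
tool_rot: [-0.16, 0.987, 0.0, -0.0]
wrist_force: [-0.4, 0.8, -1.4]
opening: 0.0209
grip_force: 22.5
```

{"api": "servo_tool", "payload": {"increments": [[-0.9, [0, 0, -0.005], [0, 0, 0]], [-0.9, [0, 0, -0.008], [0, 0, 0]], [-0.9, [0, 0, -0.01], [0, 0, 0]], [-0.9, [0, 0, -0.01], [0, 0, 0]], [-0.9, [0, 0, -0.01], [0, 0, 0]], [-0.9, [0, 0, -0.01], [0, 0, 0]], [-0.9, [0, 0, -0.02], [0, 0, 0]], [-0.9, [0, 0, -0.03], [0, 0, 0]]]}}

```text
t: 18.45
tool_pos: [0.5859, 0.1752, 0.3578]
tool_rot: [-0.16, 0.987, -0.0, -0.001]
wrist_force: [0.6, 1.0, -0.4]
opening: 0.0209
grip_force: 22.4
```

{"api": "servo_tool", "payload": {"increments": [[-0.9, [0, 0, -0.04], [0, 0, 0]], [-0.9, [0, 0, -0.05], [0, 0, 0]], [-0.9, [0, 0, -0.05], [0, 0, 0]], [-0.9, [0, 0, -0.05], [0, 0, 0]], [-0.9, [0, 0, -0.05], [0, 0, 0]], [-0.9, [0, 0, -0.03], [0, 0, 0]], [-0.9, [0, 0, -0.015], [0, 0, 0]], [-0.9, [0, 0, 0], [0, 0, 0]]]}}

```text
t: 19.12
tool_pos: [0.5864, 0.1752, 0.4734]
tool_rot: [-0.16, 0.987, 0.0, 0.001]
wrist_force: [-0.6, -0.7, -0.4]
opening: 0.0207
grip_force: 22.4
```

{"api": "servo_tool", "payload": {"increments": [[-0.9, [0, 0, 0], [0, 0, 0]], [-0.9, [0, 0, 0], [0, 0, 0]], [-0.9, [0, 0, 0], [0, 0, 0]], [-0.9, [0, 0, 0], [0, 0, 0]]]}}

```text
t: 19.45
tool_pos: [0.586, 0.1752, 0.4706]
tool_rot: [-0.16, 0.987, -0.0, -0.001]
wrist_force: [-0.4, -0.3, -1.2]
opening: 0.0206
grip_force: 22.4
```

```bash
python3 - <<'E'
from fit import *
o=arm.observe();print(o["wrist_force"],o["opening"],o["grip_force"],o["tool_pos"],o["tool_rot"])
d=viewer.read_camera("scene");P=cloud(d)
cv2.imwrite("pics/c4.png",cv2.resize(d["img"][70:250,170:350,::-1],(600,600),interpolation=3))
Q=mid(P,(.586,.1745),.019,.125,.14);print("boss",np.median(Q,0),len(Q))
Q=mid(P,(.586,.1745),.031,.115,.127);print("band",np.median(Q[:,2]),(Q.min(0)+Q.max(0))/2,np.ptp(Q,0))
E
```

```text
[-0.40887917 -0.26025295 -1.18266485] 0.020610467536728096 22.438299926686227 [0.58602918 0.17520426 0.47056721] [-1.60256007e-01  9.87074998e-01 -2.65632832e-04 -9.43472091e-04]
boss [0.58521736 0.1761218  0.13167815] 185
band 0.12274568316876494 [0.58549302 0.17560469 0.12095717] [0.05833644 0.05893793 0.01158615]
```

View pics/c4.png

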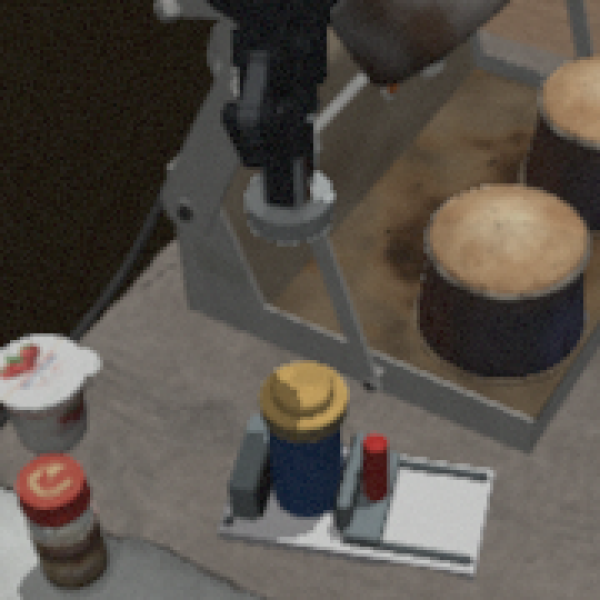

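The cap hangs level at crop (288,205), about 150 mm above the lid. The inner lid is home in the clamped tin at (305,405).

```bash
python3 -c "
from plant import ticket
print(ticket.hand_in())"
```

```text
the job is handed in; nothing more can be done
None
```

The job is handed in at about 19.5 s: the tin was clamped with about 11 N on the post, the inner lid is fully home in it, and the cap is held upright about 150 mm above.

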